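Gauge the worn guide block, then present its spare insert to the scanner

ROBOT

A 7-joint arm with a two-finger parallel gripper is mounted at the origin on the work surface. World frame = base frame: x ahead of the robot, y to its left, z up, the work surface at z = 0. Lengths are in m, angles in rad, forces in N, time in s.
With the tool pointing down it reaches from about 0.425 to 1.025 m from the base axis. Payload 9.4 kg.
Tool frame: the origin (TCP) lies between the finger pads; the fingertips stand 22 mm ahead of it and the grasp point (between the pads) lies 3 mm ahead of it; z points along the fingers, y is the line along which they close (so a half turn about z gives the same grasp; the last joint's range is limited). The gripper opens to 93 mm and grips with 3 to 60 N. Pads are 15 mm wide; open, the fingers measure 128 mm over their backs; the gripper's body (75 mm by 188 mm) begins 65 mm behind the grasp point.
Start: joints at [1.174, 0.599, -0.003, 1.599, 0.002, 0.943, -0.08], TCP at [0.228, -0.688, 0.241] pointing down, gripper open.
Joint ranges: [-2.57, 2.57], [-0.35, 1.97], [-1.29, 1.29], [0.11, 2.56], [-1.05, 4.19], [0.11, 1.86], [-2.63, 2.63]. Speed limits (rad/s): [2.22, 2.22, 3.01, 3.01, 3.14, 3.14, 3.14].

INTERFACE

Orientations are given as a unit quaternion [x, y, z, w].
In Python, from station import bot gives the robot as it stands. Calls block until the motion is done:
- bot.move_to(position, orientation): joint-space move of the TCP to a pose.
- bot.servo_line(position, max_speed=0.15, attitude=None, threshold=None): straight line of the TCP; attitude=None keeps the orientation; max_speed is the mean speed in m/s. With threshold (N) it stops when the force on the tool has changed by that much, and returns True; else False.
- bot.set_joints(angles): joint-space move.
- bot.open() and bot.gripper_close(strength=None): open the fingers fully, or close them until they stop; strength is the grip in N (None keeps the last).
- bot.hold(seconds).
- bot.solve_ik(position, orientation): joint angles nearest the present ones, or None.
- bot.capture(name): name is "scene" or "top" or "wrist"; returns a dict with "color" (400x640x3 uint8, blue, green, red), "fx", "fy", "cx", "cy" (pixels), "pose" (4x4, takes a point from camera to world coordinates). Camera axes: x right, y down, z forward; pixel columns grow to the right and rows downward; lengths in m; the calibration is good to about 2 mm. A picture is of the moment at which its call begins. There is no depth.
A pose or a line that the arm cannot do raises bot.IKError and nothing moves.
- bot.hand_in(): hands the job in; it is judged then, once.
Readings, each from a call of its own:
- bot.read_time(): time.
- bot.read_joint_pos(): joint angles.
- bot.read_qd(): joint speeds.
- bot.read_tau(): joint torques, N m.
- bot.read_position(): TCP position.
- bot.read_eef_rot(): TCP orientation.
- bot.read_force(): force on the tool from outside, world axes, zero at the start.
- bot.read_wrist_torque(): the same for the moment, N m.
- bot.read_gripper_width(): finger opening in m.
- bot.read_finger_force(): force on a finger pad.
Only numpy, scipy, OpenCV 4.12 (cv2) and the standard library are available. Lean on these libraries where they do the work, as an engineer would, in place of code of your own. Each camera call takes 0.05 s, during which the arm holds its last target. There are 200 camera calls.

TASK

At the issue bench of a spare-parts store: take the wear gauge out of its wooden holder, push its blade down into the slot of the dark guide block until the gauge's shoulder rests on the block, and leave it standing there. Then lift the flap of the grey spares case wide open, to upright or beyond, so that it stays up, draw out the plate that has a lug on top (leave the plain plate in its groove), and finish holding that plate still and upright in the gripper over the middle of the scanner's glass, about a hand's breadth above it and never touching the scanner. Leave everything else where it is.

Things in the scene. Friction and masses are not known exactly. Their poses are not given: they have to be found in the camera images.
- gauge: Loose wear gauge, 0.09 kg, blade down in the holder. Steel blade 6 (x) x 26 (y) x 30 mm long; above it a steel shoulder bar 16 x 56 mm, z 30 to 40 mm; then a black handle 10 (x) x 24 (y) mm, z 40 to 92 mm. Origin: centre of the blade's lower end, z up. Grip the handle across its 10 mm, about 70 mm above the origin; half a turn about z makes no difference.
- holder: Fixed wooden holder block 60 x 90 x 40 mm (x, y, z), origin at the centre of its underside. The gauge's blade hangs in a loose slot 12 x 34 mm in its top, the shoulder resting on the top; lift the gauge straight up by over 30 mm to free it. It may stand left or right of the case.
- block: Fixed dark steel guide block, 60 x 90 mm (x, y) and 50 mm high on a flange 80 x 130 x 12 mm with four bolt heads; origin at the centre of its underside. It may stand left or right of the case (it and the scanner change places).
- block_slot (a point): Centre of the slot's mouth in the guide block's top, 50 mm above the table. The slot is upright, 9 mm wide along block x, 34 mm long along block y, 36 mm deep, mouth chamfered 3 mm (1.5 mm play each side of the blade). With the gauge fully home its origin is 30 mm below this point and its axes are parallel to the block's.
- case: Fixed grey steel spares case, outside 150 x 170 x 90 mm (x, y, z), walls and floor 4 mm, origin at the centre of its underside, closed by a hinged flap. Inside, two pairs of ribs (tops 18 mm above the underside) form two grooves along case x, 11 mm wide, 100 mm long, at case y = +35 and -35 mm; a plate stands on edge in each.
- flap (a joint): Hinge angle of the case's flap in rad: 0 shut, growing as the near edge is lifted, up to 1.9 (leaning back past upright, 1.57). Starts between 0 and 0.15. A stiff hinge: it stays where it is left; moving it takes about 5 N at the handle.
- flap_handle (a point): Middle of the flap's T handle: steel bar, diameter 14 mm, 30 mm long along case y, on a 12 mm stem, 34 mm above the flap's top. Grip its two ends from above (closing along case y); it turns between the pads as the flap swings. Flap shut: 127 mm nearer the robot (case -x) and 40 mm higher than the hinge; the flap reaches 25 mm beyond. Flap upright: it is on the far side.
- flap_hinge (a point): Middle of the flap's hinge line, which runs along case y on the rim of the case farthest from the robot: 75 mm along case x from the case's origin, 90 mm above the table. The flap is 154 mm long and 174 mm wide.
- insert: Spare insert, loose steel plate 0.2 kg, under the flap: 70 (x) x 8 (y) x 45 mm, with a lug 30 mm wide, 8 mm thick amid its upper edge, rising to 72 mm. Origin: centre of lower edge, z up. Stands upright in either groove, within 12 mm of the groove's middle. Grip the lug across its 8 mm from above, about 60 mm above the origin, opened about 40 mm to clear wall and other plate.
- shim: The plain plate, loose, 70 x 8 x 45 mm without a lug, standing in the other groove. To be left there. Origin: centre of its lower edge.
- scanner: Fixed black desk scanner 110 x 130 x 34 mm (x, y, z), origin at the centre of its underside, with a glass window 70 x 90 mm in its top.
- scanner_glass (a point): Centre of the scanner's glass window, on its top face, 35 mm above the table.
- nutbin: Bystander: fixed open steel bin of nuts, 90 x 90 x 50 mm; it and the holder change places. Origin: centre of its underside.
- bush_a: Bystander: loose dark steel bush, 42 mm across, 35 mm high; origin centre of underside.
- bush_b: Bystander: loose dark steel bush like the other.
- oil: Bystander: loose white bottle, 60 mm across, 140 mm tall; origin centre of underside.
- carton: Bystander: loose cardboard carton 90 x 120 x 60 mm; origin centre of underside.
- wrench: Bystander: loose wrench lying on the table; origin centre of underside.
- bolt: Bystander: loose bolt standing on its head, 32 mm across, 50 mm high; origin centre of underside.
- link: Bystander: loose chain link, 30 x 98 x 24 mm; origin centre of underside.
Not all that is in view belongs to the job. Several things have the shape of the case; the one meant has the colours described above.

How it is judged:
On the way, in this order (a step that is already met when the one before it is completed fails the run):
1. the gauge stands in the block's slot, shoulder on the block, let go (z of gauge in the frame of block below 0.0235 m and horizontal distance between gauge and block_slot below 0.008 m and angle between the z axis of gauge and the z axis of block, either way round below 0.12 rad and contact force between the fingers and gauge below 0.05 N), for 0.2 s.
2. the flap is lifted wide open (past 1.3 rad) (value of joint flap above 1.3 rad), for 0.2 s.
3. the lugged plate is in the gripper, drawn up clear of the case (height (world z) of insert above 0.092 m and contact force between the fingers and insert above 1 N), for 0.1 s.
At the end, for the whole second after the job is handed in: Lugged plate held still and upright (0.2 rad) in the fingers, lower edge 40 to 180 mm above the glass, within 35 mm sideways of its centre; gauge released in the slot within 3.5 mm of home; flap open past 1.2 rad; plain plate still in its groove (all of step 1 and value of joint flap above 1.2 rad and horizontal distance between insert and scanner_glass below 0.035 m and z of insert in the frame of scanner_glass between 0.04 and 0.18 m and angle between insert's own z axis and vertical below 0.2 rad and linear speed of insert below 0.03 m/s and angular speed of insert below 0.2 rad/s and contact force between the fingers and insert above 1 N and z of shim in the frame of case below 0.01 m and angle between shim's own z axis and vertical below 0.3 rad); the arm keeps its last pose, push and grip.
It fails at once if a bystander is moved by more than 40 mm or the bottle is tipped (distance of any of bush_a, bush_b, oil, carton, wrench, bolt, link from where it was at the start of the episode above 0.04 m or angle between oil's own z axis and vertical above 0.5 rad).
It fails at once if the plain plate is pulled or knocked out of place (distance of shim from where it was at the start of the episode above 0.03 m).
It fails at once if the scanner is touched by the plate, the gauge or the arm (contact force between scanner and insert above 0.5 N or contact force between scanner and gauge above 0.5 N or contact force between scanner and the arm above 0.5 N or contact force between scanner and the fingers above 0.5 N).
It also fails if it takes over 72 s, if anything falls off the work surface, if the arm or the gripper's body presses on something with over 40 N, if the wrist force passes 120 N, or if a joint passes its speed limit or range.

## Working session

There is one attempt and no reset: what is moved stays moved. The work goes in short steps, each a Python script; the robot and the scene stay as the last script left them, time stands still between calls to the robot, and variables do not carry over. Pictures are saved under pics/ and viewed, at most 10 in all, crops included, and the job is handed in when it is done.

```bash
mkdir -p pics
cat > h.py <<'E'
import numpy as np, cv2
from station import bot
def cap(n,name=None):
    c=bot.capture(n)
    if name: cv2.imwrite('pics/'+name+'.png',c['color'])
    return c
def ray(c,u,v,z):
    P=np.array(c['pose']); d=P[:3,:3]@np.array([(u-c['cx'])/c['fx'],(v-c['cy'])/c['fy'],1.])
    o=P[:3,3]; return o+d*(z-o[2])/d[2]
def proj(c,p):
    P=np.array(c['pose']); q=P[:3,:3].T@(np.array(p)-P[:3,3]); return c['cx']+c['fx']*q[0]/q[2], c['cy']+c['fy']*q[1]/q[2]
E
python3 - <<'E'
from h import *
import pickle
for n in('scene','top'):
    c=cap(n,n+'0'); pickle.dump(c,open(n+'0.pkl','wb')); print(n,c['fx'],np.round(c['pose'],3).tolist())
E
```

```text
scene 414.12558220319676 [[-0.672, 0.48, -0.563, 1.09], [0.74, 0.424, -0.521, 0.555], [-0.011, -0.768, -0.641, 0.815], [0.0, 0.0, 0.0, 1.0]]
top 465.35826348184975 [[-0.003, -0.997, 0.072, 0.351], [-1.0, 0.003, -0.008, -0.006], [0.008, -0.072, -0.997, 1.628], [0.0, 0.0, 0.0, 1.0]]
```

View pics/scene0.png

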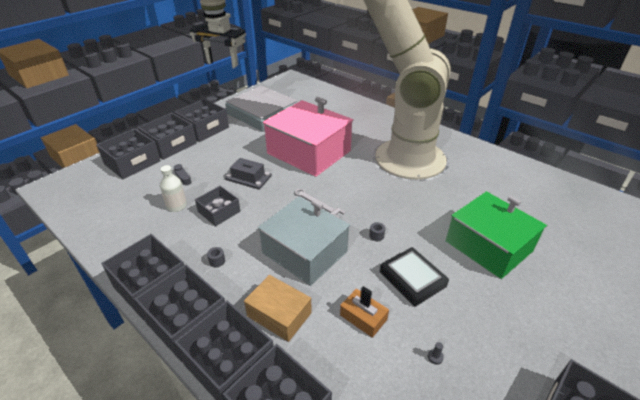

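View pics/top0.png

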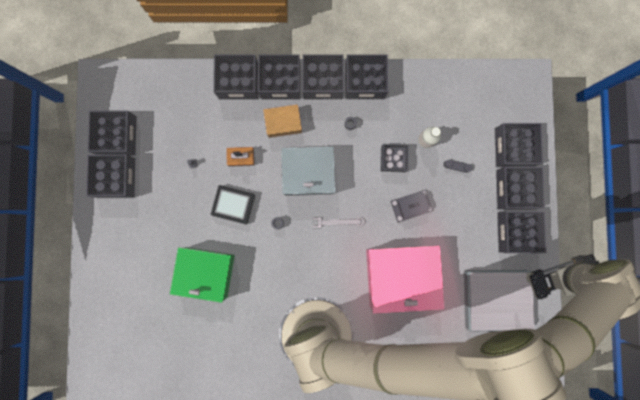

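The scene view shows three boxes shaped like the case: pink (308,135), green (495,232) and grey (305,237). In the top view they are at pink (405,280), green (202,275) and grey (308,170). The grey one fits the description. The other objects in the top view are the holder with gauge at (240,156), the dark block at (412,206) and the scanner at (233,204). I'll confirm these in one enlarged crop.

Run:
```python
from h import *
import pickle
c=pickle.load(open('top0.pkl','rb'))
im=c['color'][90:240,180:445]; cv2.imwrite('pics/crop1.png',cv2.resize(im,None,fx=3,fy=3,interpolation=cv2.INTER_CUBIC))
for n,u,v,z in[('gauge',240,154,.1),('holder',240,157,.04),('block',412,206,.05),('case',308,170,.09),('scanner',233,204,.035),('bushA',280,222,.035),('wrench',338,222,.01),('oil',432,133,.14)]: print(n,np.round(ray(c,u,v,z),3))
```

```text
gauge [0.608 0.251 0.1  ]
holder [0.608 0.261 0.04 ]
block [ 0.437 -0.327  0.05 ]
case [0.556 0.026 0.09 ]
scanner [0.446 0.284 0.035]
bushA [0.384 0.123 0.035]
wrench [ 0.384 -0.076  0.01 ]
oil [ 0.669 -0.377  0.14 ]
```

View pics/crop1.png

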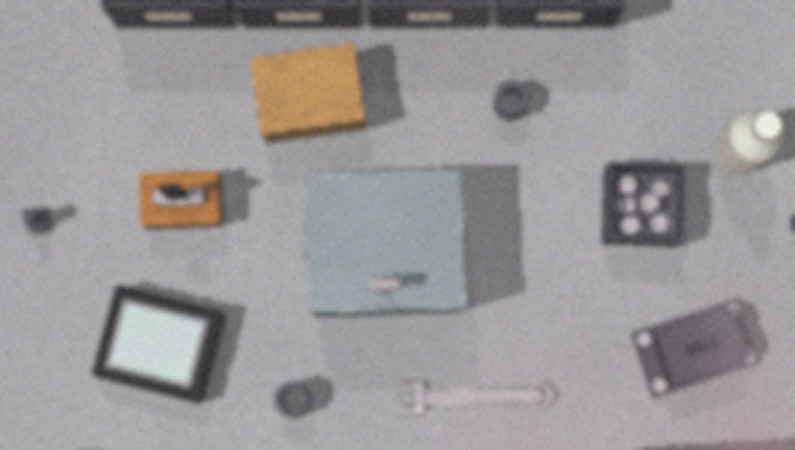

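The crop confirms the grey-blue case at crop (387,240) with its T handle at (383,284). The holder and gauge are at (180,198), the block, yawed about 17°, at (697,345), and the scanner at (160,343). Next I'll take wrist views from above the block, case and holder.

```bash
cat >> h.py <<'E'
from scipy.spatial.transform import Rotation as Ro
def quat(a):  # tool down, closing along direction a (rad from world x)
    y=np.array([np.cos(a),np.sin(a),0]); z=np.array([0,0,-1.]); return Ro.from_matrix(np.c_[np.cross(y,z),y,z]).as_quat()
def best(p,a): # pick half-turn with joint 7 nearest centre
    o=[]
    for b in(a,a+np.pi):
        q=quat(b); j=bot.solve_ik(p,q)
        if j is not None:o.append((abs(j[6]),b,q,np.round(j,2)))
    o.sort(key=lambda t:t[0]); return o[0]
E
python3 - <<'E'
from h import *
import pickle
print(Ro.from_quat(bot.read_eef_rot()).as_matrix().round(2).tolist())
for n,p,a in[('block',(.42,-.33,.33),.3),('case',(.5,.026,.4),np.pi/2),('hold',(.59,.255,.33),0)]:
    b=best(p,a); print(n,b[0],b[1],b[3].tolist()); bot.move_to(p,b[2]); c=cap('wrist','w_'+n); pickle.dump(c,open('w_'+n+'.pkl','wb'))
    T=np.eye(4);T[:3,:3]=Ro.from_quat(bot.read_eef_rot()).as_matrix();T[:3,3]=bot.read_position()
    print(c['fx'],(np.linalg.inv(T)@c['pose']).round(3).tolist(), bot.read_time())
ims=[cv2.imread('pics/w_%s.png'%n) for n in('block','case','hold')]
m=np.zeros((800,1280,3),np.uint8)
for k,i in enumerate(ims): m[400*(k//2):400*(k//2)+400,640*(k%2):640*(k%2)+640]=i
cv2.imwrite('pics/m1.png',cv2.resize(m,(800,500),interpolation=cv2.INTER_AREA))
E
```

```text
[[0.95, 0.31, -0.0], [0.31, -0.95, 0.0], [-0.0, -0.0, -1.0]]
block 0.6741041214644369 0.3 [0.93, 0.3, -0.48, 1.91, 0.17, 0.97, 0.67]
323.2140613015192 [[0.001, -0.972, -0.236, 0.065], [1.0, 0.001, -0.0, -0.001], [0.0, -0.236, 0.972, -0.143], [0.0, 0.0, 0.0, 1.0]] 1.6833
case 1.1254492786247852 1.5707963267948966 [0.6, 0.27, -0.96, 1.85, 0.24, 1.14, 1.13]
323.2140613015192 [[0.001, -0.972, -0.236, 0.066], [1.0, 0.001, 0.0, -0.0], [-0.0, -0.236, 0.972, -0.143], [0.0, 0.0, 0.0, 1.0]] 3.125
hold 0.7567154015600767 0 [-0.13, 0.46, -0.55, 1.67, 0.27, 1.08, -0.76]
323.2140613015192 [[0.001, -0.972, -0.236, 0.065], [1.0, 0.001, -0.0, -0.001], [0.0, -0.236, 0.972, -0.143], [0.0, 0.0, 0.0, 1.0]] 4.825
```

View pics/m1.png

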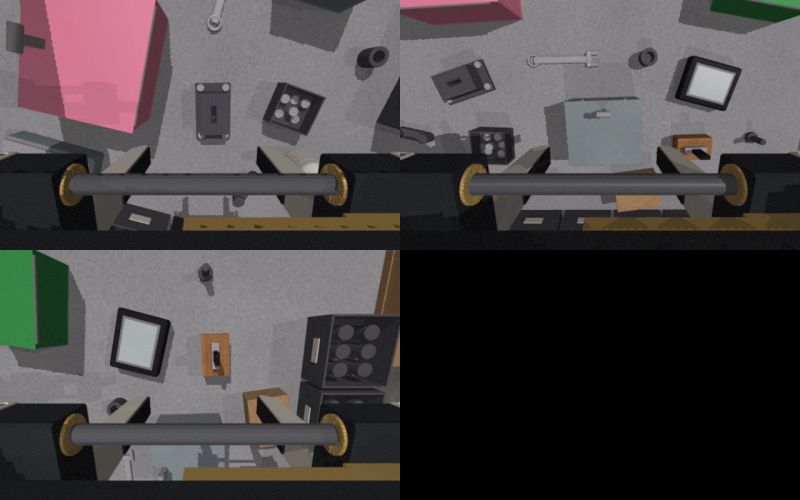

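The block view (mosaic top left) shows the slot near (212,113). The case view shows the handle at (602,115) and the holder view shows the gauge at (216,358). I'll enlarge all three for accurate pixels.

Run:
```python
from h import *
b,c,h=[cv2.imread('pics/w_%s.png'%n) for n in('block','case','hold')]
def cr(i,u,v,w,hh,s): return cv2.resize(i[v:v+hh,u:u+w],(w*s,hh*s),interpolation=cv2.INTER_CUBIC)
B=np.clip(cr(b,295,125,80,100,4).astype(float)*1.7,0,255).astype(np.uint8); H=cr(h,305,120,80,100,4)  # 320x400
C=cr(c,250,145,150,120,3) #450x360
m=np.zeros((600,800,3),np.uint8)
m[:400,:320]=B; m[:400,320:640]=H
cv2.imwrite('pics/m2.png',m[:400,:640]);cv2.imwrite('pics/m3.png',C)
```

```text
(no output)
```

View pics/m2.png

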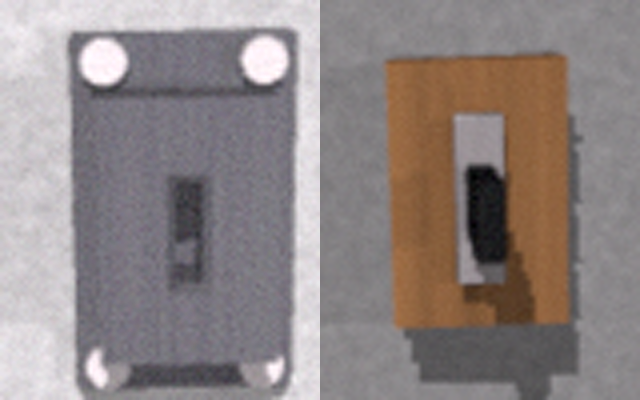

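View pics/m3.png

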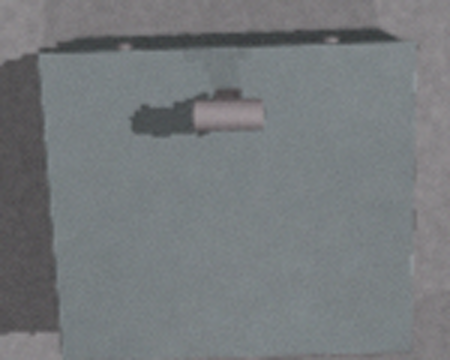

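Block slot mouth is at crop (188,232). The gauge shoulder is centred at (159,198) of its crop, and the handle bar is at (228,115) in the case crop. Flap front corners are at (40,53) and (413,42). Now I'll cast the rays.

Run:
```python
from h import *
import pickle
L=lambda n:pickle.load(open(n+'.pkl','rb'))
b,c,h,t=L('w_block'),L('w_case'),L('w_hold'),L('top0')
def R(cam,o,s,p,z): return ray(cam,o[0]+p[0]/s-.4,o[1]+p[1]/s-.4,z)
yaw=lambda p,q: np.arctan2(*(q-p)[[1,0]])
BO,HO,CO=(295,125),(305,120),(250,145)
print('slot',R(b,BO,4,(188,232),.05).round(4))
f=lambda a,bb,z:yaw(R(b,BO,4,a,z),R(b,BO,4,bb,z))
print('yaw bolts x',f((104,62),(266,60),.018),'edge',f((70,32),(297,32),.012),'sides',f((75,340),(70,40),.012)-np.pi/2,f((293,340),(297,40),.012)-np.pi/2,'topedge',f((92,92),(280,92),.05))
print('gauge',R(h,HO,4,(159.5,198.5),.05).round(4))
g=lambda a,bb,z:yaw(R(h,HO,4,a,z),R(h,HO,4,bb,z))
print('hold yaw',g((67,60),(247,56),.04),g((77,328),(248,325),.04),'sides',g((77,328),(67,60),.04)-np.pi/2,g((248,325),(247,56),.04)-np.pi/2,'bar',g((454-320,113),(505-320,113),.05),g((454-320,284),(454-320,113),.05)-np.pi/2)
corn=[R(h,HO,4,p,.04) for p in((67,60),(247,56),(77,328),(248,325))];print('holder c',np.mean(corn,0).round(4))
for z in(.09,.095,.1,.105,.11,.115):
    p,q=R(c,CO,3,(40,53),z),R(c,CO,3,(413,42),z); print(z,p.round(3),q.round(3),np.linalg.norm(p-q).round(4),yaw(p,q)-np.pi/2)
print('hinge',R(c,CO,3,(62,352),.092),R(c,CO,3,(411,352),.092))
for z in(.13,.14,.15): print('handle',z,R(c,CO,3,(228.5,115),z).round(4),ray(t,308.3,184.7,z).round(4), 'len',np.linalg.norm(R(c,CO,3,(193,115),z)-R(c,CO,3,(264,115),z)))
# glass from case view
for n,cam in(('c',c),('t',t),('h',h)):
    im=cam['color'].astype(int); m=(im.min(2)>150).astype(np.uint8)
    if n=='t': m[:180]=0;m[225:]=0;m[:,:210]=0;m[:,260:]=0
    k,_,st,ce=cv2.connectedComponentsWithStats(m)
    for i in range(1,k):
        if 300<st[i,4]<12000: print('white',n,ce[i].round(1),st[i,4],ray(cam,*ce[i],.035).round(3))
```

```text
slot [ 0.4416 -0.3331  0.05  ]
yaw bolts x 0.30994751895975214 edge 0.29781344268977084 sides 0.3052742695821853 0.31603612517782054 topedge 0.29784309034152745
gauge [0.6145 0.2631 0.05  ]
hold yaw 0.021918788881284935 0.01827810140577139 sides 0.035504334140259886 0.034089736752785704 bar 0.0002048948737707294 0.00962249553486183
holder c [0.6152 0.2628 0.04  ]
0.09 [ 0.483 -0.063  0.09 ] [0.479 0.11  0.09 ] 0.1736 0.026588113445180195
0.095 [ 0.483 -0.062  0.095] [0.478 0.11  0.095] 0.1717 0.026588113445179973
0.1 [ 0.482 -0.061  0.1  ] [0.478 0.109 0.1  ] 0.1698 0.026588113445179973
0.105 [ 0.482 -0.06   0.105] [0.477 0.108 0.105] 0.1679 0.026588113445180417
0.11 [ 0.481 -0.059  0.11 ] [0.477 0.107 0.11 ] 0.1659 0.026588113445179973
0.115 [ 0.481 -0.058  0.115] [0.476 0.106 0.115] 0.164 0.026588113445179973
hinge [ 0.63225115 -0.05885593  0.092     ] [0.63272169 0.11563411 0.092     ]
handle 0.13 [0.5059 0.0246 0.13  ] [0.5026 0.0243 0.13  ] len 0.030612803719556644
handle 0.14 [0.5041 0.0246 0.14  ] [0.5016 0.0241 0.14  ] len 0.029871250625586255
handle 0.15 [0.5024 0.0246 0.15  ] [0.5005 0.0239 0.15  ] len 0.029129697531615865
white c [496.9 133.8] 2754 [0.447 0.288 0.035]
white t [232.4 185.9] 439 [0.509 0.287 0.035]
white t [231.8 204. ] 609 [0.447 0.288 0.035]
white h [219.8 148.7] 3506 [0.448 0.289 0.035]
```

Run:
```python
from h import *
g=np.array([.6148,.263]); q=quat(.015)
bot.move_to([*g,.16],q); bot.servo_line([*g,.083],.12); bot.gripper_close(25); bot.hold(.2)
print('w',bot.read_gripper_width(),bot.read_finger_force(),bot.read_position())
bot.servo_line([*g,.2],.15); print(bot.read_gripper_width(),bot.read_force(),bot.read_time())
s=[.4416,-.3331]; q2=quat(.305)
bot.move_to([*s,.2],q2); bot.servo_line([*s,.135],.12)
r=bot.servo_line([*s,.085],.03,threshold=10); print('stop',r,bot.read_position(),bot.read_force(),bot.read_gripper_width(),bot.read_time())
```

```text
w 0.009738881489763332 24.999618530273438 [0.61485069 0.2629909  0.08300766]
0.009652084830179845 [-0.49950479  0.82078507 -1.77660097] 8.725
stop True [ 0.44163711 -0.33308618  0.09260648] [ 0.59562791 -0.21152851  3.92007115] 0.009794825870776945 12.9
```

Run:
```python
from h import *
bot.open(); bot.hold(.2); s=[.4416,-.3331]
bot.servo_line([*s,.2],.15); bot.servo_line([.4416-.03,-.3331-.05,.33],.3)
c=cap('wrist'); u,v=map(int,proj(c,[.4416,-.3331,.07])); print(u,v,'home shoulder px',proj(c,[.4416,-.3331,.06]),bot.read_time())
cv2.imwrite('pics/g.png',cv2.resize(c['color'][max(v-60,0):v+60,max(u-60,0):u+60],None,fx=4,fy=4,interpolation=cv2.INTER_CUBIC))
```

```text
362 148 home shoulder px (np.float64(361.27573751884415), np.float64(147.8095012923647)) 16.0
```

View pics/g.png

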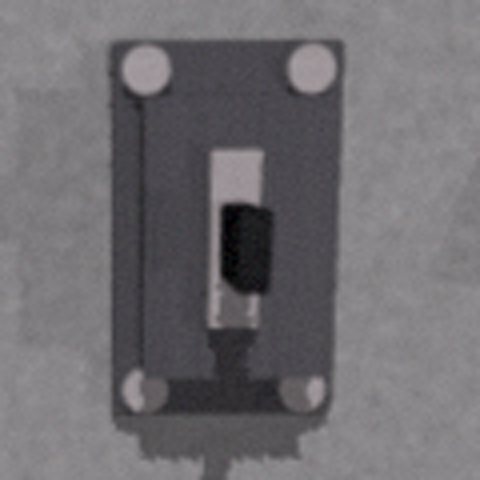

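The gauge is seated, with its shoulder flat on the block and centred at (236,239). Now the flap.

Run:
```python
from h import *
yw=.02; hx=np.array([.632,.027,.09]); ex=np.array([np.cos(yw),np.sin(yw),0])
q=quat(np.pi/2+yw); r=np.hypot(.127,.04); a0=np.arctan2(.04,.127)
P=lambda f: hx-ex*r*np.cos(f+a0)+np.array([0,0,r*np.sin(f+a0)+.003])
p0=P(0.0); print(p0)
bot.move_to(p0+[0,0,.1],q); bot.servo_line(p0,.12); bot.gripper_close(30); bot.hold(.1)
print(bot.read_gripper_width(),bot.read_finger_force(),bot.read_force(),bot.read_time())
for f in np.linspace(.0,1.68,10)[1:]:
    bot.servo_line(P(f),.1); F=bot.read_force(); print(round(f,2),F.round(1) if hasattr(F,'round') else F,round(bot.read_gripper_width(),4))
    if np.linalg.norm(F)>50: print('high');break
print(bot.read_time())
```

```text
[0.5050254  0.02446017 0.133     ]
0.029662117755430876 29.99880015850067 [ 0.07643171  2.80942484 -1.65772444] 19.675
0.19 [ 0.7  3.  -0.5] 0.0295
0.37 [ 1.4  4.7 -1.1] 0.0294
0.56 [ 0.8  4.4 -0.9] 0.0296
0.75 [0.6 6.  0.1] 0.0296
0.93 [ 1.3  5.1 -0.6] 0.0295
1.12 [0.2 6.4 0.1] 0.0297
1.31 [0.2 5.6 2. ] 0.0295
1.49 [1.3 6.9 4. ] 0.0293
1.68 [2.2 6.4 4.1] 0.0292
23.275
```

Run:
```python
from h import *
import pickle
bot.open(); p=np.array(bot.read_position()); q=quat(np.pi/2+.02)
bot.servo_line(p+[0,0,.12],.2); bot.move_to([.63,.027,.40],q)
c=cap('wrist'); pickle.dump(c,open('w_in.pkl','wb'))
im=c['color']; pts=np.array([proj(c,[x,y,.09]) for x in(.48,.635) for y in(-.065,.115)]);print(pts.round(0).tolist(),bot.read_time())
u0,v0=np.maximum(pts.min(0)-15,0).astype(int);u1,v1=(pts.max(0)+15).astype(int); print(u0,v0,u1,v1)
k=im[v0:v1,u0:u1]; s=4; k=cv2.resize(k,None,fx=s,fy=s,interpolation=cv2.INTER_CUBIC)[:600,:800]
cv2.imwrite('pics/in.png',np.clip(k*1.6,0,255).astype(np.uint8))
```

```text
[[258.0, 58.0], [396.0, 61.0], [261.0, 176.0], [388.0, 179.0]] 25.6167
242 43 410 193
```

View pics/in.png

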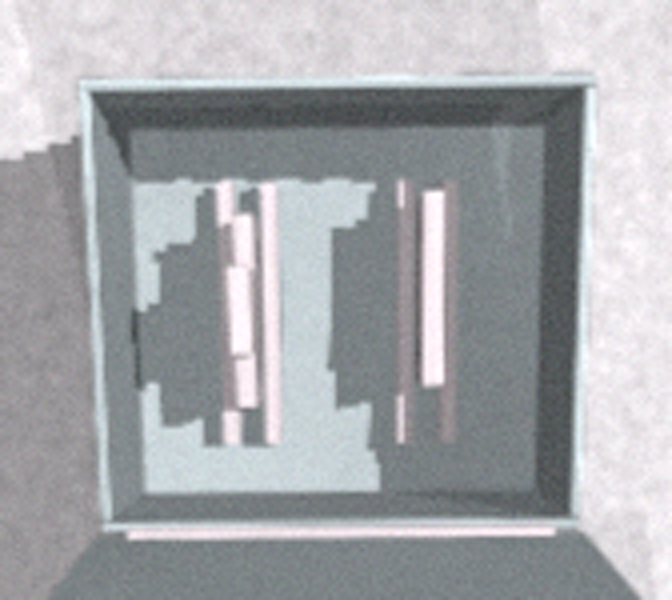

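Looking into the case, the lugged plate is in the left (-y) groove with its lug top at (240,310). The plain plate is in the right groove at (432,288). Next I'll check the interface for partial opening.

There is no partial-opening call, so I'll do it with contact. The shim's top (z≈49 mm) is below the lug (49–76 mm), so I can enter fully open with the tips at about 53 mm. I'll go off-centre, clear of the wall and above the shim, and close at 3 N so the left finger leans on the lug. Then I'll shift the hand toward the lug until both pads are on it, and clamp.

Run:
```python
from h import *
q=quat(np.pi/2+.022); x=.5567; y=.0122; z=.0755
st=lambda s: print(s,np.round(bot.read_position(),4),'F',np.round(bot.read_force(),1),'w',round(bot.read_gripper_width(),4),'ff',round(bot.read_finger_force(),1),round(bot.read_time(),2))
bot.move_to([x,y,.2],q); bot.servo_line([x,y,.11],.15)
r=bot.servo_line([x,y,z],.05,threshold=5); st('down %s'%r)
if not r:
    bot.gripper_close(3); st('closed')
    for yy in np.linspace(y,-.0085,5)[1:]:
        bot.servo_line([x,yy,z],.03); st('shift')
    c=cap('wrist','w_grip'); u,v=map(int,proj(c,[x,.02,.076])); print(u,v)
```

```text
down False [0.5567 0.0124 0.0755] F [-0.4  0.6  0.2] w 0.0931 ff 0.0 28.07
closed [0.5567 0.0101 0.0753] F [ 1.5 -6.1  1. ] w 0.0228 ff 2.9 29.26
shift [0.5567 0.0056 0.0754] F [ 0.8 -6.3  0.1] w 0.0132 ff 2.8 29.58
shift [0.5568 0.0021 0.0756] F [ 0.1 -1.6  0.2] w 0.0121 ff 3.0 29.91
shift [ 0.5568 -0.0035  0.0756] F [ 0.4 -0.8  0.4] w 0.0101 ff 3.0 30.23
shift [ 0.5565 -0.0089  0.0754] F [-0.4 -1.  -0.6] w 0.008 ff 3.0 30.56
386 269
```

Run:
```python
from h import *
import pickle
q=quat(np.pi/2+.022); x,y=.5567,-.0085
st=lambda s: print(s,np.round(bot.read_position(),4),'F',np.round(bot.read_force(),1),'w',round(bot.read_gripper_width(),4),'ff',round(bot.read_finger_force(),1),round(bot.read_time(),2))
bot.servo_line([x,y,.068],.03,threshold=8); st('low')
bot.gripper_close(40); st('clamp')
bot.servo_line([x,y,.12],.06); st('up'); bot.servo_line([x,y,.27],.15); st('up2')
for n in('scene','wrist'):
    c=cap(n,n+'_l'); pickle.dump(c,open(n+'_l.pkl','wb'))
s=cv2.imread('pics/scene_l.png'); w=cv2.imread('pics/wrist_l.png')
k=cv2.resize(s[80:300,180:440],(390*1,330)); cv2.imwrite('pics/l.png',np.hstack([k,cv2.resize(w,(410,330))]))
```

```text
low [ 0.5562 -0.0082  0.0676] F [ 0.9  0.2 -3.5] w 0.008 ff 3.0 31.01
clamp [ 0.5564 -0.0084  0.0678] F [ 0.1 -0.6 -2.3] w 0.0079 ff 40.0 31.23
up [ 0.5565 -0.0086  0.1197] F [ 0.5 -0.1 -2.5] w 0.0075 ff 40.0 32.24
up2 [ 0.5562 -0.0087  0.2692] F [ 0.4 -0.3 -2.8] w 0.0074 ff 40.0 33.39
```

View pics/l.png

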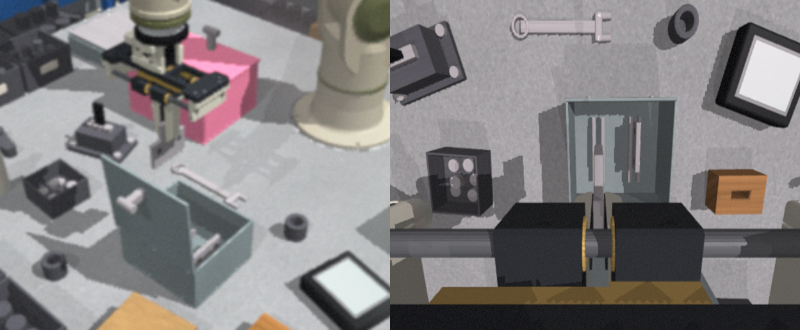

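The left panel shows the plate held upright at (165,155), the flap open and the gauge standing in the block. The plain plate is still in its groove, at (634,150) in the right panel. Now I'll carry the plate over the scanner.

Run:
```python
from h import *
p=[.4475,.288]
try: bot.servo_line([*p,.27],.15)
except bot.IKError: 
    b=best([*p,.27],np.pi/2+.022); print('ik',b); bot.move_to([*p,.27],b[2])
bot.servo_line([*p,.2],.08); bot.hold(.8)
print(bot.read_position(),bot.read_gripper_width(),bot.read_finger_force(),np.abs(bot.read_qd()).max(),bot.read_time())
c=cap('scene','fin'); g=[proj(c,[*p,z]) for z in(.035,.136)]; print(g)
cv2.imwrite('pics/fin2.png',cv2.resize(c['color'][100:340,240:520],None,fx=2,fy=2))
```

```text
[0.44749934 0.28800461 0.1999957 ] 0.007897570730456424 39.99998912215233 0.0014289261620621253 37.575
[(np.float64(414.2138221531269), np.float64(270.4745058743943)), (np.float64(420.6586511012907), np.float64(241.23809529000084))]
```

View pics/fin2.png

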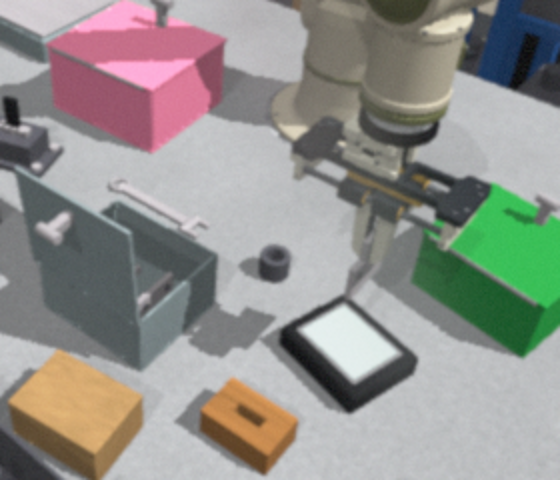

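The plate's lower edge is at full-image pixel (421,242), against (421,241) predicted. It is upright and still over the glass, so I'll hand in.

```bash
python3 -c "
from station import bot
print(bot.hand_in())"
```

```text
the job is handed in; nothing more can be done
None
```

I handed the job in at about 38 s of robot time, with no verdict returned: the gauge is home in the block's slot, the flap is open to about 1.68 rad, the plain plate is still in its groove, and the lugged plate is held upright and still about 100 mm above the middle of the scanner's glass.

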